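# Click the inspection microscope's turret to the yellow objective and run the stage in

### The job

I want to inspect this drive board through the yellow-banded objective of the bench microscope. With the stage still drawn out, turn the turret by the black knob on top of the head (not by the disc or the lenses, and without crushing the knob), click by click, until the yellow objective has clicked in under the camera, at the front, and let the knob go. Then push the stage in by the plate at its front with a light touch, not gripping it, until it is fully home against its stop; leave the air can, the carton and the screwdriver where they are.

Things in the scene. Friction and masses are not known exactly. Their poses are not given: they have to be found in the camera images.
- scope: White bench video microscope, fixed. Base 300 x 190 mm, 16 mm high; column at 112 mm along its +x, top 221 mm high; flat camera head 48 mm wide, from -62 to +80 mm along x, top 186 mm high; grey focus block behind the knob from x = 78 mm, top 195 mm high. Origin on the table under the turret's vertical axis; x points from the operator's side to the column, z up.
- knob: Smooth black round knob, 36 mm diameter, 36 mm high, free on top of the head, on the turret's axis. Origin at the centre of its underside, 190 mm above the table; z up; its -x axis points to the yellow objective. It turns with the turret, endlessly, both ways. Dots on its top repeat the objectives' colours (white for black, none for blank); the dot at the black mark on the head is the one in use.
- knob_top (a point): Top centre of the knob, 226 mm above the table. Six clicks a turn, 60 degrees each: some 0.35 N m starts it out of a click, then ever less up to 30 degrees, where it tips over and is drawn into the next. It starts 2 to 4 clicks from yellow, seldom stuck half way. The smooth knob slips in a weak grip (below 20 to 30 N a side, from case to case); over 40 N a side (80 N in all) is too hard.
- nosepiece: Aluminium turret disc, 112 mm diameter, 124 to 142 mm above the table, with five steel objectives under it (25 mm diameter, 28 to 48 mm long) 36 mm from its axis. Anticlockwise from above: yellow, green, blue, blank plug, black, red band (dots on the disc too). Origin on the axis at the disc's underside; turns with the knob, its -x axis points to the yellow one. Not to be touched.
- yellow_lens (a point): Tip of the yellow-banded objective, 86 mm above the table, 36 mm from the turret's axis.
- optical_axis (a point): Point on the camera's axis, 86 mm above the table, 36 mm from the turret's axis on the operator's side (-x of scope); axes as scope. The yellow tip is here when clicked in.
- stage: Aluminium sliding stage 143 x 66 mm, top 35 mm above the table, with a green drive board (80 x 22 mm). Slides 60 mm along +x of scope with 2 N of friction; starts drawn out, at 0 to 12 mm. Near home a spring catch resists (about 10 N in all, from 7 mm to 1.5 mm before it), then comes the hard stop. Over 25 N of contact is too much: do not grip it. Origin under the board's middle; axes as scope.
- stage_centre (a point): Middle of the stage's board, 46 mm above the table; exactly under optical_axis when the stage is home.
- push_plate (a point): Middle of the top edge of the front face of the stage's upright push plate: 60 mm wide, 8 mm thick, from 35 to 73 mm above the table, black rubber pad on the face that looks to the operator (-x of scope). 98 mm from stage_centre along -x of scope.
- air_can: Blue and silver compressed-air can with a white nozzle, 57 mm diameter, 196 mm high, standing to the right of the microscope. Origin at the centre of its underside. Bystander.
- ssd_carton: White and green carton, 75 x 110 x 50 mm, lying to the left of the microscope. Origin at the centre of its underside. Bystander.
- screwdriver: Blue-handled screwdriver, 150 mm long, 26 mm thick, lying to the right of the stage. Origin at its middle, on the table. Bystander.

How it is judged (in metres and radians):
On the way:
1. the yellow objective is clicked in under the camera, the knob let go and at rest, the stage still drawn out (35 mm or more from home) (horizontal distance between yellow_lens and optical_axis below 0.002 m and horizontal distance between stage_centre and optical_axis above 0.035 m and contact force between the fingers and knob below 0.2 N and angular speed of knob below 0.05 rad/s), for 0.2 s.
At the end, for the whole second after the job is handed in: The yellow objective is clicked in on the camera's axis (within 2 mm), the stage is home against its stop (board's middle within 2 mm of the axis), both at rest (horizontal distance between each of yellow_lens, stage_centre and optical_axis below 0.002 m and angular speed of knob below 0.05 rad/s and linear speed of stage below 0.005 m/s); the robot touches nothing.
It fails at once if the knob is squeezed with more than 40 N a side (80 N of contact in all) (contact force between the fingers and knob above 80 N).
It fails at once if the turret disc or an objective is touched (contact force between any of the fingers, the arm and nosepiece above 0.5 N).
It fails at once if the stage is pushed or gripped with more than 25 N (contact force between the fingers and stage above 25 N).
It fails at once if the stage is run in (less than 30 mm from home) while the yellow objective is not under the camera (horizontal distance between stage_centre and optical_axis below 0.03 m and horizontal distance between yellow_lens and optical_axis above 0.006 m).
It fails at once if the air can, the carton or the screwdriver is moved more than 15 mm (distance of any of air_can, ssd_carton, screwdriver from where it was at the start of the episode above 0.015 m).
It also fails if it takes over 70 s, if anything falls off the work surface, if the arm or the gripper's body presses on something with over 40 N, if the wrist force passes 120 N, or if a joint passes its speed limit or range.

### The arm

A 6-joint arm with a two-finger parallel gripper is mounted at the origin on the work surface. World frame = base frame: x ahead of the robot, y to its left, z up, the work surface at z = 0. Lengths are in mm, angles in rad, forces in N, time in s.
With the tool pointing down it reaches from about 350 to 775 mm from the base axis. Payload 7.3 kg.
Tool frame: the origin (TCP) lies between the finger pads; the fingertips stand 25 mm ahead of it and the grasp point (between the pads) lies 6 mm ahead of it; z points along the fingers, y is the line along which they close (so a half turn about z gives the same grasp; the last joint's range is limited). The gripper opens to 92 mm and grips with 3 to 60 N. Pads are 19 mm wide; open, the fingers measure 130 mm over their backs; the gripper's body (75 mm by 190 mm) begins 47 mm behind the grasp point.
Start: joints at [-1.329, 0.342, 1.524, -0, 1.275, -0.146], TCP at [198.553, -486.024, 251.741] pointing down, gripper open.
Joint ranges: [-2.53, 2.53], [-0.77, 2.02], [0.04, 2.7], [-1, 4.14], [0.28, 2.66], [-3.11, 3.11]. Speed limits (rad/s): [2.57, 2.57, 3.14, 3.14, 3.14, 3.14].

### API

Orientations are given as [roll, pitch, yaw] about the fixed x, y, z axes, in that order (R = Rz(yaw) Ry(pitch) Rx(roll)).
In Python, from plant import bot gives the robot as it stands.
- The arm moves only by the tool play_rows, never from a script. Its argument "commands" is a list of rows, each an object of numbers: "x", "y", "z": the shift along the tool's x, y, z in m; "twist": the turn about the tool's z in degrees. In form: [{"x": .., "y": .., "z": .., "twist": ..}, ...]. A call has exactly 8 rows; each row is the pose to reach, as a shift and turn from the pose commanded when the call began, along the tool's axes at that moment; what a row does not reach only later rows make up. A row lasts 1/10 s, in which the tool goes at most 50 mm and 8.59 degrees, less where a joint would pass 70% of its speed; a pose out of reach is approached as far as the arm can. A call with a gripper value outside its range is refused whole. "jaw" is the closure, from 0 (fully open) to 1 (shut), set as the call begins (left out, the last holds). The fingers move at their own pace and stop on an object; the grip force is fixed at half the most. Time passes only in rows, so rows that repeat a pose let the fingers close, or fill a call up. It gives the time, the measured TCP pose, the force, the opening and the grip force at its end, in the units of the state.
- bot.get_obs(): the state, without advancing time (a new reading comes with each control period).
- bot.capture(name): name is "side" or "top"; returns a dict with "pixels" (480x640x3 uint8, red, green, blue), "fx", "fy", "cx", "cy" (pixels), "eye" and "rotation" of the camera in the world. Camera axes: x right, y down, z forward; pixel columns grow to the right and rows downward; lengths in mm; the calibration is good to about 2 mm. A picture is of the moment at which its call begins. There is no depth.
- bot.close_job(): hands the job in; it is judged then, once.
The state is a dict: "time": time; "joint_positions": joint angles; "dq": joint speeds; "tau": joint torques, N m; "tool_pos": TCP position; "tcp_rot": TCP orientation; "contact_force": force on the tool from outside, world axes, zero at the start; "moment": the same for the moment, N m; "grip_width": finger opening in mm; "finger_force": force on a finger pad.
Only numpy, scipy, OpenCV 4.12 (cv2) and the standard library are available. Lean on these libraries where they do the work, as an engineer would, in place of code of your own. Each camera call takes 0.05 s, during which the arm holds its last target. There are 200 camera calls.

## Working session

There is one attempt and no reset: what is moved stays moved. The work goes in short steps, Python scripts to look and compute and a tool call to move; the robot and the scene stay as the last step left them, time stands still between calls to the robot, and variables do not carry over. Pictures are saved under pics/ and viewed, at most 10 in all, crops included, and the job is handed in when it is done.

Besides the shell and the picture viewer there is one more tool, called by a JSON object that holds its "method" and its "body", one argument or row to a line. play_rows: Moves the arm, as the interface text tells. Its arguments: {"type":"object","properties":{"commands":{"type":"array"},"jaw":{"type":"number"}},"required":["commands"]}

```bash
mkdir -p pics
python3 - <<'E'
from plant import bot
import cv2,numpy as np
o=bot.get_obs();print(o['time'],o['tool_pos'],o['tcp_rot'],o['grip_width'])
for n in('side','top'):
    c=bot.capture(n);cv2.imwrite(f'pics/{n}0.png',c['pixels'][:,:,::-1]);print(n,c['fx'],c['fy'],c['cx'],c['cy'],c['eye'],np.round(c['rotation'],4).tolist())
E
```

```text
0.0 [ 198.45099676 -485.63481372  251.0334376 ] [-3.14003343e+00 -2.19717166e-04  3.87795735e-01] 91.88979058251199
side 542.9526027294323 542.9526027294323 311.55213554748434 238.8820417911509 [ 295.85342104 -453.12425337  830.42635526] [-2.4569, 0.0056, -0.502]
top 438.0459341075719 438.0459341075719 317.9651698638288 240.35955619415137 [432.09187099  29.90467321 834.48313616] [-2.9479, 0.0009, -1.5701]
```

View pics/top0.png

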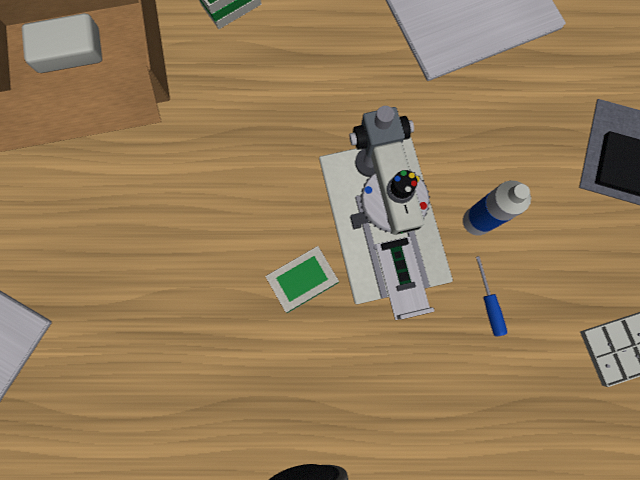

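View pics/side0.png

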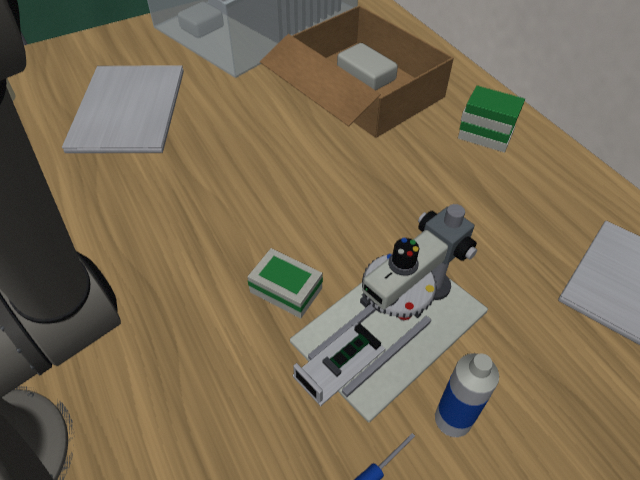

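The top view shows the scope at about (400,200), with the knob at (404,184), the push plate at (415,313), the can at (495,210), the screwdriver at (490,300) and the carton at (302,280). The side view shows the knob at (405,253). Next I'll measure and zoom in on the knob.

```bash
cat > h.py <<'E'
from plant import bot
import cv2,numpy as np
from scipy.spatial.transform import Rotation as R
def cap(n):
    c=bot.capture(n); c['R']=R.from_euler('xyz',c['rotation']).as_matrix(); c['bgr']=np.ascontiguousarray(c['pixels'][:,:,::-1]); return c
def ray(c,u,v,z):
    d=c['R']@np.array([(u-c['cx'])/c['fx'],(v-c['cy'])/c['fy'],1.]); e=np.array(c['eye']); return e+d*(z-e[2])/d[2]
def proj(c,p):
    q=c['R'].T@(np.array(p)-c['eye']); return c['fx']*q[0]/q[2]+c['cx'],c['fy']*q[1]/q[2]+c['cy']
E
python3 - <<'E'
from h import *
T=cap('top');S=cap('side')
a=cv2.resize(T['bgr'][155:245,345:445],None,fx=4,fy=4,interpolation=cv2.INTER_CUBIC)
b=cv2.resize(S['bgr'][225:325,355:455],None,fx=4,fy=4,interpolation=cv2.INTER_CUBIC)
im=np.zeros((400,800,3),np.uint8);im[:360,:400]=a;im[:,400:]=b
cv2.imwrite('pics/z1.png',im)
p=cv2.resize(T['bgr'][230:330,340:460],None,fx=5,fy=5,interpolation=cv2.INTER_CUBIC)
cv2.imwrite('pics/z2.png',p)
E
```

```text
(no output)
```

View pics/z1.png

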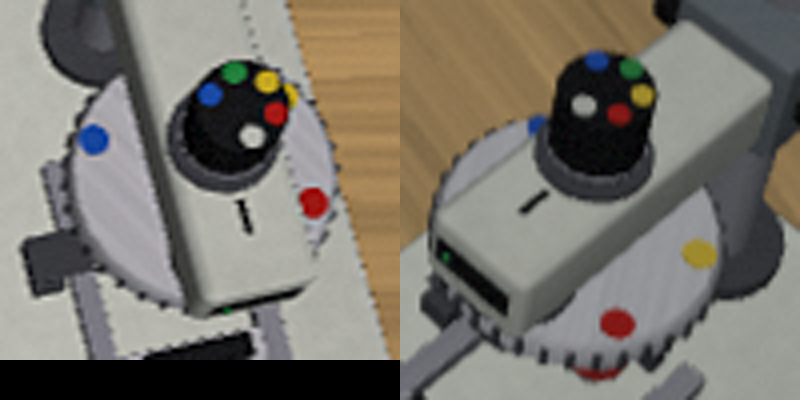

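View pics/z2.png

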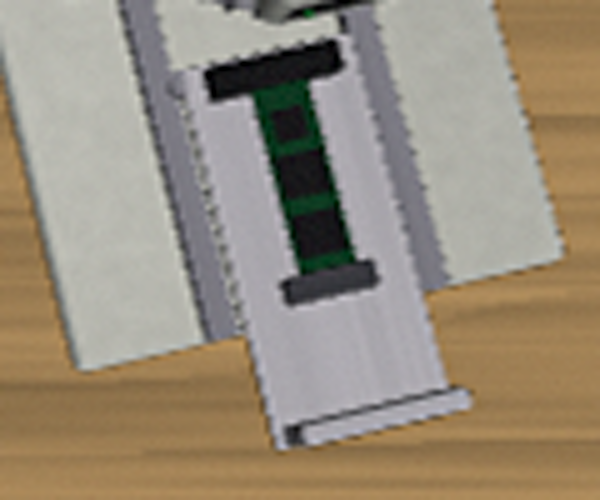

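White is at the mark (z1: dot at (252,135), mark at (245,217)), and yellow sits 120° anticlockwise of it. So I need two clicks clockwise from above, which is a positive twist. z2 shows the front edge of the base running from (78,370) to (563,258), and the push plate along (285,440)–(470,400).

```bash
cat > m.py <<'E'
from h import *
T=cap('top');S=cap('side')
k=np.array([242.5/4+345-.375,103.5/4+155-.375]);s=np.array([207.5/4+355-.375,86/4+225-.375])
kt=ray(T,*k,226);ks=ray(S,*s,226);print('knob',kt,ks)
z2=lambda x,y,z:ray(T,x/5+340-.4,y/5+230-.4,z)
A,B=z2(78,368,16),z2(563,256,16);d=(A-B)[:2];print('yaw base',np.degrees(np.arctan2(-d[0],d[1])))
e1,e2=z2(300,437,73),z2(470,400,73);d=(e1-e2)[:2];print('plate',e1,e2,np.degrees(np.arctan2(-d[0],d[1])))
e=z2(270,448,35);print('stage front left',e)
n=z2(293,437,73); 
b1,b2=z2(268,90,46),z2(330,270,46);d=b1-b2;print('board yaw',np.degrees(np.arctan2(d[1],d[0])),(b1+b2)/2)
o=bot.get_obs();p=np.array(o['tool_pos']);r=R.from_euler('xyz',o['tcp_rot'])
K=(kt+ks)/2;print('delta tool',r.inv().apply(np.r_[K[:2],290]-p),o['time'])
E
python3 m.py
```

```text
knob [640.23468069 -96.32625058 226.        ] [641.86310076 -95.90190176 226.        ]
yaw base 12.88193588595393
plate [ 447.80221633 -109.16766567   73.        ] [ 460.36410867 -168.00387883   73.        ] 12.052044508433514
stage front left [ 444.68590248 -105.19538118   35.        ]
board yaw 17.050318824968887 [ 540.46175505 -116.88918959   46.        ]
delta tool [ 557.07138204 -193.50915807  -38.37656124] 0.3
```

{"method": "play_rows", "body": {
  "commands": [
    {"x":0.01,"y":-0.003,"z":-0.03,"twist":0},
    {"x":0.045,"y":-0.015,"z":-0.04,"twist":-2},
    {"x":0.085,"y":-0.03,"z":-0.04,"twist":-6},
    {"x":0.125,"y":-0.043,"z":-0.04,"twist":-10},
    {"x":0.165,"y":-0.057,"z":-0.04,"twist":-14},
    {"x":0.205,"y":-0.071,"z":-0.04,"twist":-18},
    {"x":0.245,"y":-0.085,"z":-0.04,"twist":-22},
    {"x":0.28,"y":-0.097,"z":-0.04,"twist":-25}
  ],
  "jaw": 0
}}

```text
time: 1.1
tool_pos: [422.3, -288.7, 291.8]
tcp_rot: [3.141, -0.0, 0.827]
contact_force: [1.2, -1.2, 0.1]
grip_width: 91.9
finger_force: 0.0
```

```bash
cat > d.py <<'E'
from h import *
import sys
X=np.array(list(map(float,sys.argv[1:4])))
o=bot.get_obs();p=np.array(o['tool_pos']);r=R.from_euler('xyz',o['tcp_rot'])
print('t',o['time'],'pos',p.round(1),'rot',np.degrees(o['tcp_rot']).round(2),'q6',round(o['joint_positions'][5],3),'F',np.round(o['contact_force'],1),'w',round(o['grip_width'],1),'gf',o['finger_force'])
print('delta',r.inv().apply(X-p).round(1))
E
python3 d.py 641 -96 290
```

```text
t 1.1 pos [ 422.3 -288.7  291.8] rot [ 1.7999e+02 -1.0000e-02  4.7400e+01] q6 -0.006 F [ 1.2 -1.2  0.1] w 91.9 gf 0.0
delta [289.9  30.5   1.9]
```

{"method": "play_rows", "body": {
  "commands": [
    {"x":0.04,"y":0.004,"z":0,"twist":-2},
    {"x":0.08,"y":0.008,"z":0,"twist":-4},
    {"x":0.12,"y":0.012,"z":0,"twist":-5},
    {"x":0.16,"y":0.017,"z":0,"twist":-5},
    {"x":0.2,"y":0.021,"z":0,"twist":-5},
    {"x":0.24,"y":0.025,"z":0,"twist":-5},
    {"x":0.27,"y":0.028,"z":0,"twist":-5},
    {"x":0.29,"y":0.03,"z":0.002,"twist":-5}
  ]
}}

```text
time: 1.9
tool_pos: [641.5, -95.9, 289.4]
tcp_rot: [-3.142, -0.0, 0.913]
contact_force: [-0.2, 0.1, 0.4]
grip_width: 91.7
finger_force: 0.0
```

```bash
python3 d.py 641 -96 220
```

```text
t 1.9 pos [641.5 -95.9 289.4] rot [-1.800e+02 -2.000e-02  5.232e+01] q6 0.391 F [-0.2  0.1  0.4] w 91.7 gf 0.0
delta [-0.4 -0.3 69.4]
```

{"method": "play_rows", "body": {
  "commands": [
    {"x":0,"y":0,"z":0.015,"twist":0},
    {"x":0,"y":0,"z":0.03,"twist":0},
    {"x":0,"y":0,"z":0.045,"twist":0},
    {"x":0,"y":0,"z":0.055,"twist":0},
    {"x":0,"y":0,"z":0.062,"twist":0},
    {"x":0,"y":0,"z":0.067,"twist":0},
    {"x":0,"y":0,"z":0.069,"twist":0},
    {"x":0,"y":0,"z":0.069,"twist":0}
  ]
}}

```text
time: 2.7
tool_pos: [640.2, -98.0, 220.9]
tcp_rot: [3.141, -0.0, 0.911]
contact_force: [-1.0, 0.5, 0.4]
grip_width: 92.0
finger_force: 0.0
```

{"method": "play_rows", "body": {
  "commands": [
    {"x":0,"y":0,"z":0,"twist":0},
    {"x":0,"y":0,"z":0,"twist":0},
    {"x":0,"y":0,"z":0,"twist":0},
    {"x":0,"y":0,"z":0,"twist":0},
    {"x":0,"y":0,"z":0,"twist":0},
    {"x":0,"y":0,"z":0,"twist":0},
    {"x":0,"y":0,"z":0,"twist":0},
    {"x":0,"y":0,"z":0,"twist":0}
  ],
  "jaw": 1
}}

```text
time: 3.5
tool_pos: [640.0, -97.9, 220.7]
tcp_rot: [3.142, 0.0, 0.911]
contact_force: [-0.3, -0.7, -0.1]
grip_width: 35.5
finger_force: 30.0
```

{"method": "play_rows", "body": {
  "commands": [
    {"x":0,"y":0,"z":0,"twist":5},
    {"x":0,"y":0,"z":0,"twist":12},
    {"x":0,"y":0,"z":0,"twist":20},
    {"x":0,"y":0,"z":0,"twist":28},
    {"x":0,"y":0,"z":0,"twist":36},
    {"x":0,"y":0,"z":0,"twist":44},
    {"x":0,"y":0,"z":0,"twist":52},
    {"x":0,"y":0,"z":0,"twist":60}
  ]
}}

```text
time: 4.3
tool_pos: [639.7, -97.2, 220.7]
tcp_rot: [-3.14, 0.001, -0.141]
contact_force: [-1.6, 2.1, 1.4]
grip_width: 35.3
finger_force: 30.0
```

Run:
```python
from h import *
o=bot.get_obs();print(o['time'],np.degrees(o['tcp_rot']).round(1),o['moment'],o['contact_force'],o['finger_force'],o['grip_width'],o['joint_positions'][5])
T=cap('top');S=cap('side')
f=lambda c,y,x:cv2.resize(c['bgr'][y:y+100,x:x+100],None,fx=4,fy=4,interpolation=cv2.INTER_CUBIC)
cv2.imwrite('pics/z3.png',np.hstack([f(T,150,350),f(S,225,355)]))
```

```text
4.3 [-1.799e+02  1.000e-01 -8.100e+00] [0.5136445  0.1793113  0.22661714] [-1.56825441  2.08771381  1.38846714] 29.993493854999542 35.29706713330225 1.4425029913118232
```

View pics/z3.png

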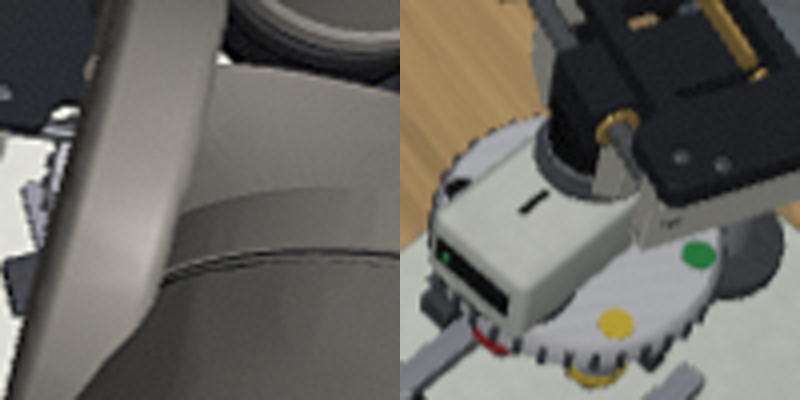

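The first click is done: the yellow dot is now at (617,323) in the side crop, exactly where red was. Now the second click.

{"method": "play_rows", "body": {
  "commands": [
    {"x":0,"y":0,"z":0,"twist":5},
    {"x":0,"y":0,"z":0,"twist":12},
    {"x":0,"y":0,"z":0,"twist":20},
    {"x":0,"y":0,"z":0,"twist":28},
    {"x":0,"y":0,"z":0,"twist":36},
    {"x":0,"y":0,"z":0,"twist":44},
    {"x":0,"y":0,"z":0,"twist":52},
    {"x":0,"y":0,"z":0,"twist":60}
  ]
}}

```text
time: 5.2
tool_pos: [640.2, -96.6, 220.7]
tcp_rot: [-3.141, 0.002, -1.184]
contact_force: [-0.1, 6.3, 0.1]
grip_width: 35.8
finger_force: 30.0
```

{"method": "play_rows", "body": {
  "commands": [
    {"x":0,"y":0,"z":0,"twist":0},
    {"x":0,"y":0,"z":0,"twist":0},
    {"x":0,"y":0,"z":0,"twist":0},
    {"x":0,"y":0,"z":0,"twist":0},
    {"x":0,"y":0,"z":0,"twist":0},
    {"x":0,"y":0,"z":0,"twist":0},
    {"x":0,"y":0,"z":0,"twist":0},
    {"x":0,"y":0,"z":0,"twist":0}
  ],
  "jaw": 0
}}

```text
time: 6.0
tool_pos: [640.1, -97.9, 220.7]
tcp_rot: [3.142, -0.0, -1.183]
contact_force: [0.0, 0.5, -0.3]
grip_width: 90.7
finger_force: 0.0
```

{"method": "play_rows", "body": {
  "commands": [
    {"x":0,"y":0,"z":-0.005,"twist":0},
    {"x":0,"y":0,"z":-0.015,"twist":0},
    {"x":0,"y":0,"z":-0.03,"twist":0},
    {"x":0,"y":0,"z":-0.045,"twist":0},
    {"x":0,"y":0,"z":-0.06,"twist":0},
    {"x":0,"y":0,"z":-0.07,"twist":0},
    {"x":0,"y":0,"z":-0.075,"twist":0},
    {"x":0,"y":0,"z":-0.075,"twist":0}
  ]
}}

```text
time: 6.8
tool_pos: [640.3, -97.9, 296.6]
tcp_rot: [-3.14, -0.001, -1.183]
contact_force: [-0.5, -1.9, -0.3]
grip_width: 91.7
finger_force: 0.0
```

```bash
python3 d.py 380 -155 290
python3 - <<'E'
from h import *
S=cap('side')
f=lambda c,y,x:cv2.resize(c['bgr'][y:y+120,x:x+120],None,fx=4,fy=4,interpolation=cv2.INTER_CUBIC)
cv2.imwrite('pics/z4.png',f(S,225,345))
E
```

```text
t 6.8 pos [640.3 -97.9 296.6] rot [-1.7994e+02 -6.0000e-02 -6.7770e+01] q6 2.484 F [-0.5 -1.9 -0.3] w 91.7 gf 0.0
delta [-45.6 262.5   6.2]
```

View pics/z4.png

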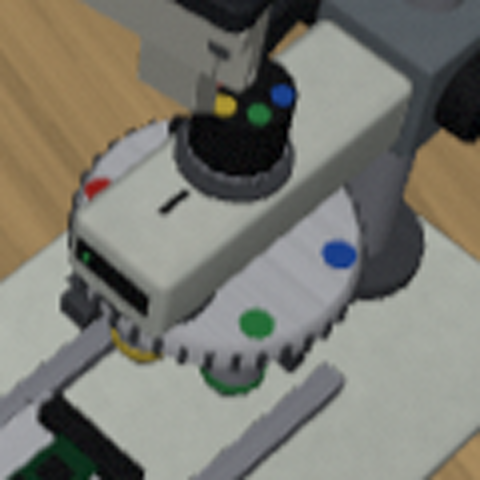

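Yellow has clicked in at the front: green is at (257,323), one position past the axis, and the yellow band is visible under the head at (135,345). Now I'll move round to the front of the stage, turn the tool to line up with the scope and close the fingers.

{"method": "play_rows", "body": {
  "commands": [
    {"x":-0.003,"y":0.02,"z":0,"twist":-8},
    {"x":-0.009,"y":0.05,"z":0,"twist":-16},
    {"x":-0.015,"y":0.085,"z":0,"twist":-24},
    {"x":-0.021,"y":0.12,"z":0,"twist":-32},
    {"x":-0.027,"y":0.155,"z":0,"twist":-40},
    {"x":-0.033,"y":0.19,"z":0,"twist":-48},
    {"x":-0.037,"y":0.22,"z":0,"twist":-56},
    {"x":-0.04,"y":0.2345,"z":0,"twist":-64}
  ],
  "jaw": 1
}}

```text
time: 7.65
tool_pos: [405.5, -149.6, 295.2]
tcp_rot: [-3.141, 0.002, -0.061]
contact_force: [0.6, 0.7, -0.5]
grip_width: 32.4
finger_force: 0.0
```

{"method": "play_rows", "body": {
  "commands": [
    {"x":0,"y":0,"z":0,"twist":-8},
    {"x":0,"y":0,"z":0,"twist":-16.6},
    {"x":0,"y":0,"z":0.03,"twist":-16.6},
    {"x":0,"y":0,"z":0.06,"twist":-16.6},
    {"x":0,"y":0,"z":0.09,"twist":-16.6},
    {"x":0,"y":0,"z":0.12,"twist":-16.6},
    {"x":0,"y":0,"z":0.14,"twist":-16.6},
    {"x":0,"y":0,"z":0.14,"twist":-16.6}
  ]
}}

```text
time: 8.45
tool_pos: [405.9, -148.5, 153.0]
tcp_rot: [-3.137, 0.005, 0.224]
contact_force: [0.3, -0.4, 0.9]
grip_width: 0.5
finger_force: 0.0
```

```bash
python3 d.py 441.5 -142.5 72
python3 - <<'E'
from h import *
f=lambda c,y,x:cv2.resize(c['bgr'][y:y+150,x:x+130],None,fx=3,fy=3,interpolation=cv2.INTER_CUBIC)
cv2.imwrite('pics/z5.png',np.hstack([f(cap('top'),220,350),f(cap('side'),320,250)]))
E
```

```text
t 8.45 pos [ 405.9 -148.5  153. ] rot [-179.73    0.29   12.82] q6 0.819 F [ 0.3 -0.4  0.9] w 0.5 gf 0.0
delta [36.4  2.5 80.8]
```

View pics/z5.png

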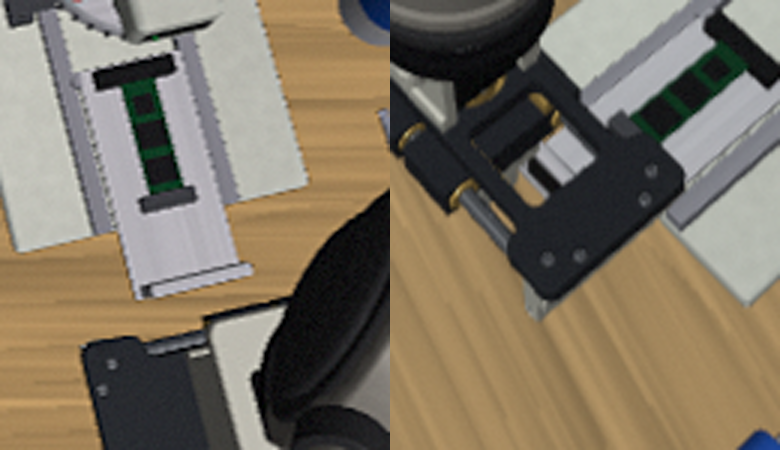

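The top view (left half) shows the gripper clear in front of the plate, whose edge runs from (140,293) to (252,268), with the fingers lined up with the scope. Descend.

{"method": "play_rows", "body": {
  "commands": [
    {"x":0,"y":0.002,"z":0.02,"twist":0},
    {"x":0,"y":0.002,"z":0.04,"twist":0},
    {"x":0,"y":0.002,"z":0.06,"twist":0},
    {"x":0,"y":0.002,"z":0.073,"twist":0},
    {"x":0,"y":0.002,"z":0.08,"twist":0},
    {"x":0.01,"y":0.002,"z":0.08,"twist":0},
    {"x":0.02,"y":0.002,"z":0.08,"twist":0},
    {"x":0.026,"y":0.002,"z":0.08,"twist":0}
  ]
}}

```text
time: 9.35
tool_pos: [435.7, -145.9, 76.8]
tcp_rot: [3.14, -0.002, 0.224]
contact_force: [-0.4, -0.0, 0.1]
grip_width: 0.2
finger_force: 0.0
```

{"method": "play_rows", "body": {
  "commands": [
    {"x":0.002,"y":0,"z":0,"twist":0},
    {"x":0.004,"y":0,"z":0,"twist":0},
    {"x":0.006,"y":0,"z":0,"twist":0},
    {"x":0.008,"y":0,"z":0,"twist":0},
    {"x":0.01,"y":0,"z":0,"twist":0},
    {"x":0.012,"y":0,"z":0,"twist":0},
    {"x":0.014,"y":0,"z":0,"twist":0},
    {"x":0.016,"y":0,"z":0,"twist":0}
  ]
}}

```text
time: 10.15
tool_pos: [449.2, -142.1, 75.7]
tcp_rot: [-3.141, 0.0, 0.224]
contact_force: [-2.3, -0.1, 1.3]
grip_width: 0.6
finger_force: 0.8
```

```bash
python3 d.py 500 -129.4 72
```

```text
t 10.15 pos [ 449.2 -142.1   75.7] rot [-1.7999e+02  2.0000e-02  1.2810e+01] q6 0.878 F [-2.3 -0.1  1.3] w 0.6 gf 0.8153890818357468
delta [52.3 -1.1  3.6]
```

In contact, and the stage is sliding at about 2 N.

{"method": "play_rows", "body": {
  "commands": [
    {"x":0.003,"y":0,"z":0.002,"twist":0},
    {"x":0.008,"y":0,"z":0.003,"twist":0},
    {"x":0.013,"y":0,"z":0.003,"twist":0},
    {"x":0.018,"y":0,"z":0.003,"twist":0},
    {"x":0.023,"y":0,"z":0.003,"twist":0},
    {"x":0.028,"y":0,"z":0.003,"twist":0},
    {"x":0.032,"y":0,"z":0.003,"twist":0},
    {"x":0.035,"y":0,"z":0.003,"twist":0}
  ]
}}

```text
time: 10.95
tool_pos: [483.7, -134.2, 72.7]
tcp_rot: [-3.142, 0.0, 0.224]
contact_force: [-1.1, -0.7, -1.3]
grip_width: 0.3
finger_force: 0.8
```

{"method": "play_rows", "body": {
  "commands": [
    {"x":0.001,"y":0,"z":0,"twist":0},
    {"x":0.002,"y":0,"z":0,"twist":0},
    {"x":0.003,"y":0,"z":0,"twist":0},
    {"x":0.004,"y":0,"z":0,"twist":0},
    {"x":0.005,"y":0,"z":0,"twist":0},
    {"x":0.006,"y":0,"z":0,"twist":0},
    {"x":0.007,"y":0,"z":0,"twist":0},
    {"x":0.007,"y":0,"z":0,"twist":0}
  ]
}}

```text
time: 11.75
tool_pos: [490.4, -132.9, 72.8]
tcp_rot: [3.141, -0.0, 0.224]
contact_force: [-0.8, -0.0, -0.3]
grip_width: 0.7
finger_force: 0.5
```

```bash
python3 d.py 500 -129.4 72
```

```text
t 11.75 pos [ 490.4 -132.9   72.8] rot [ 1.7999e+02 -2.0000e-02  1.2820e+01] q6 0.932 F [-0.8 -0.  -0.3] w 0.7 gf 0.5236941017210484
delta [10.1 -1.3  0.8]
```

{"method": "play_rows", "body": {
  "commands": [
    {"x":0.0005,"y":0,"z":0,"twist":0},
    {"x":0.001,"y":0,"z":0,"twist":0},
    {"x":0.0015,"y":0,"z":0,"twist":0},
    {"x":0.002,"y":0,"z":0,"twist":0},
    {"x":0.0025,"y":0,"z":0,"twist":0},
    {"x":0.003,"y":0,"z":0,"twist":0},
    {"x":0.0035,"y":0,"z":0,"twist":0},
    {"x":0.004,"y":0,"z":0,"twist":0}
  ]
}}

```text
time: 12.55
tool_pos: [493.8, -132.0, 72.7]
tcp_rot: [3.142, 0.001, 0.224]
contact_force: [-3.6, -1.6, 2.5]
grip_width: 0.4
finger_force: 2.2
```

{"method": "play_rows", "body": {
  "commands": [
    {"x":0.0005,"y":0,"z":0,"twist":0},
    {"x":0.001,"y":0,"z":0,"twist":0},
    {"x":0.0015,"y":0,"z":0,"twist":0},
    {"x":0.002,"y":0,"z":0,"twist":0},
    {"x":0.0025,"y":0,"z":0,"twist":0},
    {"x":0.003,"y":0,"z":0,"twist":0},
    {"x":0.003,"y":0,"z":0,"twist":0},
    {"x":0.003,"y":0,"z":0,"twist":0}
  ]
}}

```text
time: 13.35
tool_pos: [495.8, -131.6, 72.7]
tcp_rot: [-3.141, 0.003, 0.224]
contact_force: [-8.1, -3.5, 5.2]
grip_width: 0.6
finger_force: 4.3
```

{"method": "play_rows", "body": {
  "commands": [
    {"x":0.0004,"y":0,"z":0,"twist":0},
    {"x":0.0008,"y":0,"z":0,"twist":0},
    {"x":0.0012,"y":0,"z":0,"twist":0},
    {"x":0.0016,"y":0,"z":0,"twist":0},
    {"x":0.002,"y":0,"z":0,"twist":0},
    {"x":0.002,"y":0,"z":0,"twist":0},
    {"x":0.002,"y":0,"z":0,"twist":0},
    {"x":0.002,"y":0,"z":0,"twist":0}
  ]
}}

```text
time: 14.15
tool_pos: [499.5, -130.9, 72.8]
tcp_rot: [3.141, -0.001, 0.224]
contact_force: [0.9, 0.4, 0.2]
grip_width: 0.2
finger_force: 0.0
```

{"method": "play_rows", "body": {
  "commands": [
    {"x":0.0004,"y":0,"z":0,"twist":0},
    {"x":0.0008,"y":0,"z":0,"twist":0},
    {"x":0.0012,"y":0,"z":0,"twist":0},
    {"x":0.0016,"y":0,"z":0,"twist":0},
    {"x":0.002,"y":0,"z":0,"twist":0},
    {"x":0.002,"y":0,"z":0,"twist":0},
    {"x":0.002,"y":0,"z":0,"twist":0},
    {"x":0.002,"y":0,"z":0,"twist":0}
  ]
}}

```text
time: 14.95
tool_pos: [499.8, -130.6, 72.7]
tcp_rot: [-3.141, 0.002, 0.224]
contact_force: [-6.5, -2.7, 4.6]
grip_width: 0.5
finger_force: 3.4
```

{"method": "play_rows", "body": {
  "commands": [
    {"x":0.0003,"y":0,"z":0,"twist":0},
    {"x":0.0006,"y":0,"z":0,"twist":0},
    {"x":0.0009,"y":0,"z":0,"twist":0},
    {"x":0.0012,"y":0,"z":0,"twist":0},
    {"x":0.0012,"y":0,"z":0,"twist":0},
    {"x":0.0012,"y":0,"z":0,"twist":0},
    {"x":0.0012,"y":0,"z":0,"twist":0},
    {"x":0.0012,"y":0,"z":0,"twist":0}
  ]
}}

```text
time: 15.75
tool_pos: [499.9, -130.6, 72.7]
tcp_rot: [-3.141, 0.005, 0.224]
contact_force: [-10.7, -4.8, 6.7]
grip_width: 0.7
finger_force: 6.0
```

{"method": "play_rows", "body": {
  "commands": [
    {"x":-0.002,"y":0,"z":0,"twist":0},
    {"x":-0.005,"y":0,"z":0,"twist":0},
    {"x":-0.015,"y":0,"z":0,"twist":0},
    {"x":-0.035,"y":0,"z":0,"twist":0},
    {"x":-0.055,"y":0,"z":0,"twist":0},
    {"x":-0.07,"y":0,"z":-0.01,"twist":0},
    {"x":-0.08,"y":0,"z":-0.03,"twist":0},
    {"x":-0.085,"y":0,"z":-0.06,"twist":0}
  ]
}}

```text
time: 16.55
tool_pos: [417.1, -148.5, 132.2]
tcp_rot: [-3.139, 0.003, 0.223]
contact_force: [0.9, 0.0, -0.1]
grip_width: 0.6
finger_force: 0.0
```

Run:
```python
from h import *
f=lambda c,y,x:cv2.resize(c['bgr'][y:y+130,x:x+130],None,fx=3,fy=3,interpolation=cv2.INTER_CUBIC)
cv2.imwrite('pics/z6.png',np.hstack([f(cap('top'),160,350),f(cap('side'),270,310)]))
```

```text
(no output)
```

View pics/z6.png

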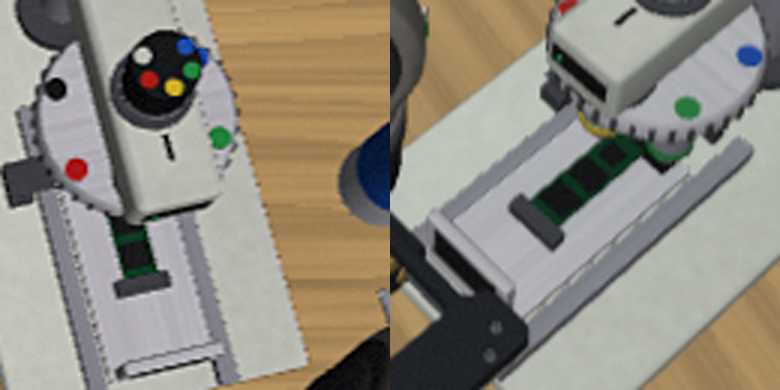

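The yellow dot (175,87) sits at the mark (168,147). The stage is home: at about 12 N the plate no longer moved. The arm is clear of everything.

```bash
python3 -c "
from plant import bot
print(bot.close_job())"
```

```text
the job is handed in; nothing more can be done
None
```

The job is handed in, though no verdict came back: the yellow objective is clicked in under the camera, the stage is home against its stop, and the arm is clear and never went near the can, carton or screwdriver.

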